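# Park the finisher's roller at the top of its gutter

## Task

On the cobbler's bench, gently push the black roller lying in the sloped metal gutter all the way up, over the crest, so that it settles against the end-stop plate at the high end and does not roll back. Then push the keeper (the swinging steel bar with the upright pin) right across the gutter behind the roller, as far as it goes. Use only the fingertips or the outside of the fingers: do not pinch, lift or carry the roller, and leave everything else on the bench where it is.

Things in the scene. Friction and masses are not known exactly. Their poses are not given: they have to be found in the camera images.
- gutter: fixed metal gutter, 300 mm long, 52 mm wide inside, on a base plate. Origin on the bench under it; x level along it, uphill; y left looking uphill; z up. In this frame, mm: floor rises at 7 deg from x -165 (height 30) to the crest at x 60, then falls at 8 deg to the end stop. Side walls 4 thick stand 12 above the floor
- crest (a point): centre of the gutter floor at its crest: x 60, y 0, height 58 mm in the gutter's frame
- end_stop (a point): centre of the top edge of the end-stop plate, which closes the high end: x 138, height 90 mm in the gutter's frame; its face towards the roller is at x 135
- low_bar (a point): top of the bar across the low end of the gutter, which keeps the roller from rolling out: x -146 to -138, height 44 mm in the gutter's frame
- roller: loose black hard-plastic roller, steel end faces, 50 mm diameter, 44 long, about 0.3 kg (varies), axle along the gutter's y. Origin at its centre; axes turn as it rolls. Starts at rest against the low bar, centre at x -120, height 61 mm (gutter frame). Let go on the slope it rolls back; once its centre is past the crest (x 60, height 83) it rolls on by itself to the end stop and stays
- seat (a point): where the roller's centre lies when it rests against the end stop: x 110, y 0, height 76 mm in the gutter's frame
- keeper (a joint): angle of the keeper, a level steel bar 10 x 10 mm (heights 73 to 83) turning on an upright post outside the gutter's +y wall; light friction, stays where left. 0 = open, pointing downhill and 25 deg outwards; starts at 0 to 0.35. End of travel 2.0 rad: straight across the gutter, behind the seated roller. Grows anticlockwise seen from above
- keeper_pivot (a point): the keeper's upright turning axis: x 73, y 52, height 78 mm in the gutter's frame
- keeper_pin (a point): on the upright pin at the keeper's free end, 98 mm from the pivot; pin 12 mm in diameter, top at height 105, this point at height 93. Fully closed it is at x 73, y -46 mm in the gutter's frame. A small rest post stands there outside the -y wall, just uphill of the bar: x 78 to 85, y -38 to -30, top at height 83
- spare_roller: bystander: a smaller black roller, 36 mm in diameter, standing on end on the bench, 40 mm tall; origin under its centre; about 90 mm off the gutter's -y side
- heel_block: bystander: wooden heel block 62 x 55 x 26 mm on the bench; origin under its centre; about 100 mm off the gutter's -y side
- tin: bystander: adhesive tin, 90 mm in diameter, 90 mm tall, standing about 280 mm from the gutter's middle, beyond its low end; origin under its centre
- jar: bystander: closed glass jar, 60 mm in diameter, 75 mm tall, beyond the gutter's high end; origin under its centre
- screwdriver: bystander: screwdriver lying on the bench on the gutter's +y side, near its low end
- hammer: bystander: hammer lying on the bench on the gutter's +y side, about 170 mm off
Things that resemble listed ones, but are neither listed nor needed, are in the scene too. What is shaped like the roller but purple is not meant.

How it is judged (in metres and radians):
On the way, in this order (a step that is already met when the one before it is completed fails the run):
1. the roller has settled against the end stop, with the keeper still open (x of roller in the frame of gutter between 0.1 and 0.118 m and z of roller in the frame of gutter between 0.071 and 0.083 m and y of roller in the frame of gutter between -0.012 and 0.012 m and linear speed of roller below 0.03 m/s and value of joint keeper below 0.7 rad), for 0.2 s.
2. the keeper has been swung right across behind the roller (x of roller in the frame of gutter between 0.1 and 0.118 m and z of roller in the frame of gutter between 0.071 and 0.083 m and y of roller in the frame of gutter between -0.012 and 0.012 m and linear speed of roller below 0.03 m/s and value of joint keeper above 1.85 rad), for 0.2 s.
At the end, for the whole second after the job is handed in: the roller rests in the gutter against the end stop (its centre within about 10 mm of the seat, at rest), and the keeper is across behind it, within 0.15 rad of its end of travel (all of step 2); the robot touches nothing.
It fails at once if the roller is lifted off its path along the gutter (z of roller in the frame of gutter above 0.095 m or (x of roller in the frame of gutter below -0.04 m and z of roller in the frame of gutter above 0.083 m)).
It fails at once if the roller is pinched or rammed (over 30 N from the fingers) (contact force between the fingers and roller above 30 N).
It fails at once if the roller falls out of the gutter (z of roller in the frame of gutter below 0.045 m).
It fails at once if something else on the bench is disturbed (moved over 30 mm) (distance of any of spare_roller, heel_block, tin, jar, screwdriver, hammer from where it was at the start of the episode above 0.03 m).
It also fails if it takes over 56 s, if anything falls off the work surface, if the arm or the gripper's body presses on something with over 40 N, if the wrist force passes 120 N, or if a joint passes its speed limit or range.

## Robot

A 6-joint arm with a two-finger parallel gripper is mounted at the origin on the work surface. World frame = base frame: x ahead of the robot, y to its left, z up, the work surface at z = 0. Lengths are in mm, angles in rad, forces in N, time in s.
With the tool pointing down it reaches from about 275 to 1000 mm from the base axis. Payload 8.4 kg.
Tool frame: the origin (TCP) lies where the fingers leave the gripper's body, on its centre line; the fingertips stand 73 mm ahead of it and the grasp point (between the pads) lies 54 mm ahead of it (grip_point_offset is the distance from the TCP to the grasp point, in mm); z points along the fingers, y is the direction in which the jaws open and shut (so a half turn about z gives the same grasp; the last joint's range is limited). The gripper opens to 85 mm and grips with 20 to 120 N. Pads are 22 mm wide; open, the fingers measure 114 mm over their backs; the gripper's body (76 mm by 85 mm) begins 54 mm behind the grasp point. The pads swing forward as they close: fully open they stand 13 mm farther back than shut.
Start: joints at [-1.144, 0.353, 1.633, -0, 1.155, -0.002], TCP at [259.861, -568.419, 303.881] pointing down, gripper open.
Joint ranges: [-2.63, 2.63], [-0.92, 2.1], [0.06, 2.66], [-1.3, 4.44], [0, 2.69], [-3.02, 3.02]. Speed limits (rad/s): [2.22, 2.22, 2.79, 3.14, 3.14, 3.14].

## Interface

Orientations are given as [roll, pitch, yaw] about the fixed x, y, z axes, in that order (R = Rz(yaw) Ry(pitch) Rx(roll)).
In Python, from rig import sense, grab_frame, sign_off, grip_point_offset gives the robot as it stands. The module is installed in compiled form; this text tells all that it offers.
- The arm moves only by the tool drive_tool, never from a script. Its argument "targets" is one flat list of numbers, 7 for each row, row after row: the shift along the tool's x, y, z in m, then the turn, a rotation vector about the tool's x, y, z in rad, then the opening, from 0 (shut) to 1 (fully open). In form: [tx, ty, tz, wx, wy, wz, grip, tx, ty, tz, wx, wy, wz, grip, ...]. A call has 1 to 12 rows; each row is the pose to reach, as a shift and turn from the pose commanded when the call began, along the tool's axes at that moment; what a row does not reach only later rows make up. A row lasts 1/12 s, in which the tool goes at most 41.7 mm and 7.16 degrees, less where a joint would pass 70% of its speed; a pose out of reach is approached as far as the arm can. A call with a gripper value outside its range is refused whole. The fingers move at their own pace and stop on an object; "force" is the grip in N (left out, the last holds). Time passes only in rows, so rows that repeat a pose let the fingers close. It gives the time, the measured TCP pose, the force and the opening at its end, in the units of the state.
- sense(): the state, without advancing time (a new reading comes with each control period).
- grab_frame(name): name is "scene" or "top" or "wrist"; returns a dict with "color" (384x512x3 uint8, blue, green, red), "vertical_fov" (degrees; the focal length in pixels is half the picture's height over the tangent of half this angle, whatever the lens; pixels are square), "cx", "cy" (the principal point, pixels), "k1" (the pictures are not rectified: a ray, as slopes to the right and down, at radius r is drawn at 1 + k1 r^2 times it, then the intrinsics apply), "world_from_camera" (4x4, takes a point from camera to world coordinates). Camera axes: x right, y down, z forward; pixel columns grow to the right and rows downward; lengths in mm; the calibration is good to about 2 mm. A picture is of the moment at which its call begins. There is no depth.
- sign_off(): hands the job in, once; it reports no verdict.
The state is a dict: "clock": time; "qpos": joint angles; "qvel": joint speeds; "joint_efforts": joint torques, N m; "eef_pos": TCP position; "tcp_rot": TCP orientation; "contact_force": force on the tool from outside, world axes, zero at the start; "wrist_torque": the same for the moment, N m; "opening": opening from 0.0 (shut) to 1.0 (fully open).
Only numpy, scipy, OpenCV 4.12 (cv2) and the standard library are available. Lean on these libraries where they do the work, as an engineer would, in place of code of your own. Each camera call takes 0.05 s, during which the arm holds its last target. There are 200 camera calls.

## Working session

There is one attempt and no reset: what is moved stays moved. The work goes in short steps, Python scripts to look and compute and a tool call to move; the robot and the scene stay as the last step left them, time stands still between calls to the robot, and variables do not carry over. Pictures are saved under pics/ and viewed, about 8 in all and at most 12, crops included, and the job is handed in when it is done.

Besides the shell and the picture viewer there is one more tool, called after "Request:" as name(argument=value, ...), one argument or row to a line, values as JSON. drive_tool: Moves the arm, as the interface text tells. Its arguments: {"type":"object","properties":{"targets":{"type":"array"},"force":{"type":"number"}},"required":["targets"]}

```bash
mkdir -p pics
python3 - <<'E'
from rig import *
import cv2,pickle
for n in("scene","top"):
    f=grab_frame(n); cv2.imwrite(f"pics/{n}0.png",cv2.resize(f["color"],None,fx=1.5,fy=1.5)); pickle.dump(f,open(n+".pkl","wb"))
    print(n,f["vertical_fov"],f["cx"],f["cy"],f["k1"],f["world_from_camera"].round(3).tolist())
print(sense(),grip_point_offset)
E
```

```text
scene 46.67334486973125 256.90536307598484 186.00861708572464 -0.17551044140099184 [[0.876, 0.257, -0.408, 958.089], [0.482, -0.476, 0.736, -620.463], [-0.005, -0.841, -0.541, 625.539], [0.0, 0.0, 0.0, 1.0]]
top 56.112214303965864 256.73053697011585 194.2562557298432 -0.03949126090853612 [[-0.023, -0.985, 0.173, 413.842], [-0.999, 0.018, -0.03, 87.357], [0.026, -0.173, -0.984, 974.547], [0.0, 0.0, 0.0, 1.0]]
{'clock': 0.1, 'qpos': array([-1.14440747e+00,  3.53568835e-01,  1.63406085e+00, -2.28590353e-05,
        1.15518980e+00, -2.40818864e-03]), 'qvel': array([ 0.00022221, -0.00083914, -0.00217963,  0.00082714,  0.00018141,
        0.00045219]), 'joint_efforts': array([ 3.24362572e-04, -6.06358838e+01, -3.42820895e+01,  3.03530487e-05,
        4.05726722e-03,  2.36360222e-05]), 'eef_pos': array([ 259.71235531, -568.11615691,  303.24251016]), 'tcp_rot': array([-3.14036577e+00,  1.79472323e-05,  4.28806298e-01]), 'contact_force': array([-0.31346321, -0.83158519, -1.00358485]), 'wrist_torque': array([ 0.0399469 ,  0.06375402, -0.00307843]), 'opening': 1.001698903848251} 53.900000000000006
```

View pics/scene0.png

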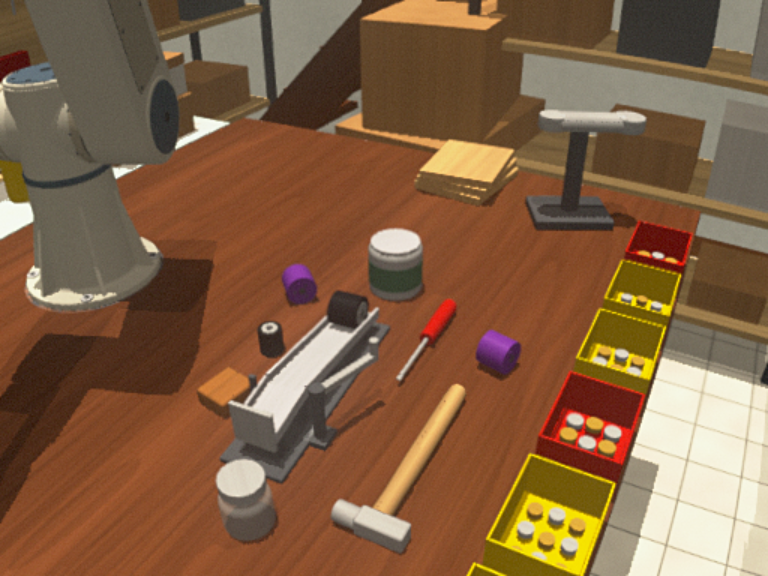

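View pics/top0.png

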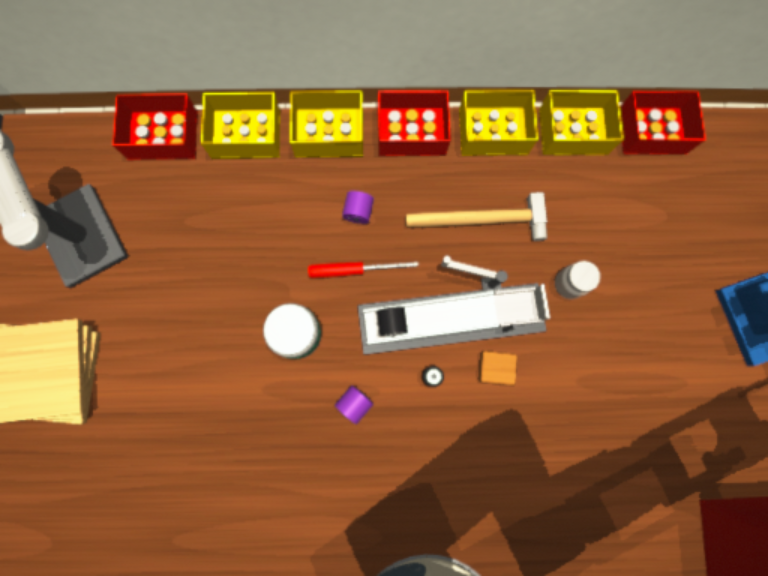

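The scene picture shows the roller at (348,308), the end stop near (255,425) and the pivot post near (318,395). In the top picture the gutter runs from (377,325) to (547,303), uphill to the right. The pin is at (447,262) and the pivot at (500,277). I'll zoom in for accurate pixels.

Run:
```python
import cv2,pickle
t=pickle.load(open("top.pkl","rb"))["color"]; s=pickle.load(open("scene.pkl","rb"))["color"]
a=cv2.resize(t[162:242,232:392],None,fx=5,fy=5,interpolation=cv2.INTER_CUBIC)
b=cv2.resize(s[185:320,140:290],None,fx=4.4,fy=4.4,interpolation=cv2.INTER_CUBIC)
cv2.imwrite("pics/tc.png",a);cv2.imwrite("pics/sc.png",b)
```

```text
(no output)
```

View pics/tc.png

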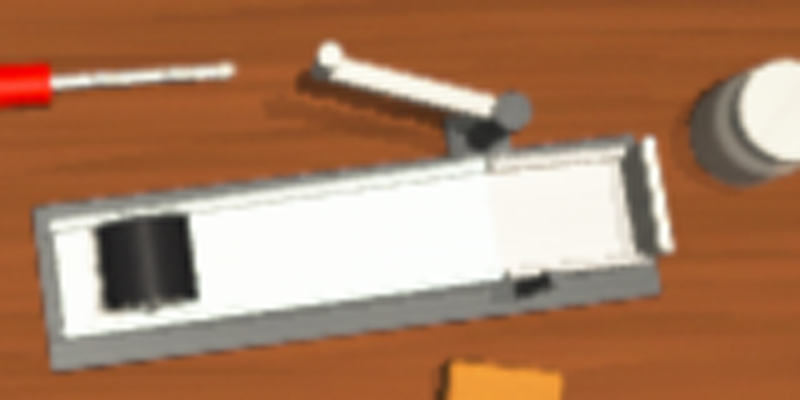

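View pics/sc.png

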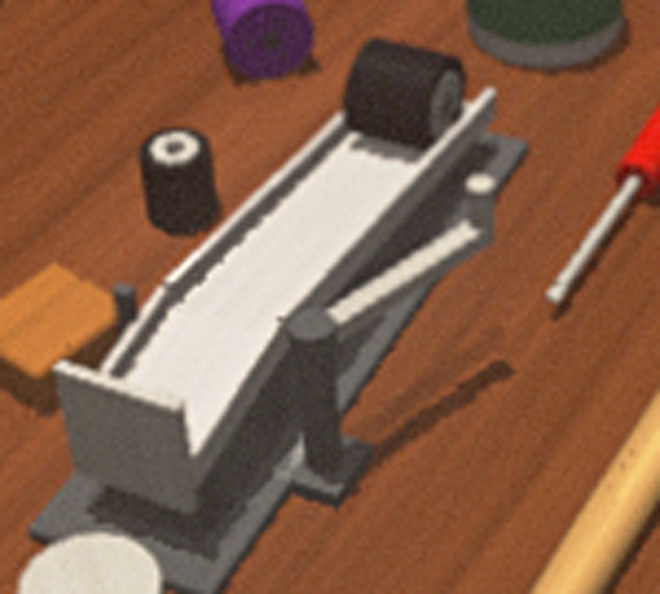

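The top crop gives the roller centre at (148,262), the stop's top edge from (648,140) to (668,250), the pin top at (330,52), the post at (513,108) and the crest line from (490,165) to (503,275). The scene crop gives the stop edge from (60,365) to (185,408), the roller at (403,92) and the pin top at (481,184).

```bash
cat > h.py <<'E'
import numpy as np,pickle,cv2
from scipy.optimize import least_squares
def proj(f,P):
    T=np.linalg.inv(f["world_from_camera"]);p=T[:3,:3]@P+T[:3,3]
    u=p[:2]/p[2];u=u*(1+f["k1"]*(u@u));F=192/np.tan(np.radians(f["vertical_fov"])/2)
    return u*F+[f["cx"],f["cy"]]
def g2w(g,p):
    c,s=np.cos(g[2]),np.sin(g[2]);return np.array([g[0]+c*p[0]-s*p[1],g[1]+s*p[0]+c*p[1],p[2]])
def pin(k,z=105):
    a=np.pi+(-np.radians(25))+k   # open: downhill, 25deg outwards (+y)
    return np.array([73+98*np.cos(a),52+98*np.sin(a),z])
E
python3 - <<'E'
from h import *
t=pickle.load(open("top.pkl","rb"));s=pickle.load(open("scene.pkl","rb"))
tc=lambda a:(np.array(a)+.5)/5-.5+[232,162]
sc=lambda a:(np.array(a)+.5)/4.4-.5+[140,185]
obs=[("ro",t,tc((148,262)),[-120,0,61]),("st",t,tc((658,195)),[138,0,90]),("cr",t,tc((496.5,220)),[60,0,58]),("pi",t,tc((330,52)),None),
("st",s,sc((122,387)),[138,0,90]),("ro",s,sc((403,92)),[-120,0,61]),("pi",s,sc((481,184)),None)]
def res(v):return np.concatenate([proj(f,g2w(v,p if p else pin(v[3])))-o for _,f,o,p in obs])
r=least_squares(res,[430,50,-1.5,.1],x_scale=[10,10,.1,.1],loss='soft_l1')
print(r.x);[print(o[0],e) for o,e in zip(obs,res(r.x).reshape(-1,2).round(2))]
for p in([-120,0,61],[60,0,83],[110,0,76],[73,52,78],[-142,0,44],pin(r.x[3]),pin(2.0)):print(p,g2w(r.x,p).round(1))
E
```

```text
[ 5.35170348e+02 -7.02726032e+01 -1.46350824e+00  6.21699698e-02]
ro [0.16 0.22]
st [ 0.18 -0.73]
cr [-0.71 -0.03]
pi [0.32 0.14]
st [-0.42 -0.48]
ro [0.05 0.69]
pi [ 0.24 -0.29]
[-120, 0, 61] [522.3  49.   61. ]
[60, 0, 83] [ 541.6 -129.9   83. ]
[110, 0, 76] [ 546.9 -179.6   76. ]
[73, 52, 78] [ 594.7 -137.3   78. ]
[-142, 0, 44] [520.   70.9  44. ]
[-18.2197824   87.81830955 105.        ] [620.5 -42.8 105. ]
[ 72.30139922 -45.99750995 105.        ] [ 497.2 -147.1  105. ]
```

```bash
cat >> h.py <<'E'
from scipy.spatial.transform import Rotation as R
G=np.array([535.17,-70.27,-1.46351])
def go(targets):  # rows (gutter x,y, tip z, tool-y angle in gutter frame deg) -> tool shifts
    from rig import sense
    s=sense();p=s["eef_pos"];R0=R.from_euler("xyz",s["tcp_rot"])
    for x,y,z,a in targets:
        P=g2w(G,[x,y,z+73]);Rt=R.from_euler("xyz",[np.pi,0,np.radians(a)+G[2]+np.pi/2])
        print((R0.inv().apply(P-p)/1000).round(4),(R0.inv()*Rt).as_rotvec().round(4))
def st():
    from rig import sense
    s=sense();q=s["eef_pos"]-[G[0],G[1],73];c,n=np.cos(G[2]),np.sin(G[2])
    f=s["contact_force"]
    print("t",s["clock"],"tip gutter",[round(v,1) for v in(c*q[0]+n*q[1],-n*q[0]+c*q[1],q[2])],"F gutter",[round(v,1) for v in (c*f[0]+n*f[1],-n*f[0]+c*f[1],f[2])],"yaw",s["tcp_rot"].round(3),"q",s["qpos"].round(2),"op",round(s["opening"],3))
E
python3 -c "
from h import *
go([(-178,0,200,0)])"
```

```text
[ 0.5138 -0.5071  0.0309] [-1.200e-03  2.000e-04  3.215e-01]
```

Request:
drive_tool(
  targets=[0.04,-0.04,0,0,0,0.1,0,0.08,-0.08,0,0,0,0.2,0,0.12,-0.12,0,0,0,0.3215,0,0.16,-0.16,0,0,0,0.3215,0,0.2,-0.2,0,0,0,0.3215,0,0.24,-0.24,0,0,0,0.3215,0,0.28,-0.28,0.01,0,0,0.3215,0,0.32,-0.32,0.01,0,0,0.3215,0,0.36,-0.36,0.02,0,0,0.3215,0,0.4,-0.4,0.02,0,0,0.3215,0,0.44,-0.44,0.03,0,0,0.3215,0,0.5138,-0.5071,0.0309,-0.0012,0,0.3215,0],
)

```text
clock: 1.1
eef_pos: [434.8, -98.7, 286.4]
tcp_rot: [3.14, -0.0, 0.107]
contact_force: [1.3, 0.0, -0.7]
opening: 0.002
```

```bash
python3 -c "
from h import *
st();go([(-178,0,200,0)])"
```

```text
t 1.1 tip gutter [np.float64(17.5), np.float64(-102.9), np.float64(213.4)] F gutter [np.float64(0.1), np.float64(1.3), np.float64(-0.7)] yaw [ 3.14  -0.     0.107] q [-0.23  0.09  2.02 -0.    1.03  1.24] op 0.002
[ 0.1028 -0.1955  0.0132] [ 0.0011 -0.     -0.0002]
```

Request:
drive_tool(
  targets=[0.1,-0.18,0.013,0,0,0,0,0.1,-0.18,0.013,0,0,0,0,0.1,-0.18,0.013,0,0,0,0,0.1,-0.18,0.013,0,0,0,0,0.1,-0.18,0.013,0,0,0,0,0.1,-0.18,0.013,0,0,0,0,0.1,-0.18,0.013,0,0,0,0,0.1,-0.18,0.013,0,0,0,0],
)

```text
clock: 1.77
eef_pos: [514.5, 88.8, 272.9]
tcp_rot: [3.14, 0.001, 0.108]
contact_force: [0.7, 0.2, -0.7]
opening: 0.002
```

```bash
python3 -c "
from h import *
st();go([(-178,0,120,0),(-178,0,54,0)])"
```

```text
t 1.7667 tip gutter [np.float64(-160.4), np.float64(-3.6), np.float64(199.9)] F gutter [np.float64(-0.1), np.float64(0.7), np.float64(-0.7)] yaw [3.14e+00 1.00e-03 1.08e-01] q [ 0.17  0.23  1.88 -0.    1.03  1.63] op 0.002
[ 0.0037 -0.0178  0.0799] [0.0016 0.0013 0.001 ]
[ 0.0038 -0.0179  0.1459] [0.0016 0.0013 0.001 ]
```

Request:
drive_tool(
  targets=[0.0037,-0.018,0.02,0,0,0,0,0.0037,-0.018,0.05,0,0,0,0,0.0037,-0.018,0.08,0,0,0,0,0.0037,-0.018,0.1,0,0,0,0,0.0037,-0.018,0.12,0,0,0,0,0.0037,-0.018,0.135,0,0,0,0,0.0037,-0.018,0.146,0,0,0,0,0.0037,-0.018,0.146,0,0,0,0,0.0037,-0.018,0.146,0,0,0,0],
)

```text
clock: 2.52
eef_pos: [516.6, 106.1, 127.5]
tcp_rot: [3.14, 0.001, 0.106]
contact_force: [0.0, -0.1, 1.2]
opening: -0.005
```

```bash
python3 -c "
from h import *
import cv2,rig
st()
a=rig.grab_frame('top')['color'][140:260,210:370];b=rig.grab_frame('scene')['color'][130:290,150:310]
cv2.imwrite('pics/c5.png',cv2.hconcat([cv2.resize(a,(533,400),interpolation=2),cv2.resize(b,(267,400))[:, :] if 0 else cv2.resize(b[:,60:],(267,400),interpolation=2)]))"
```

```text
t 2.5167 tip gutter [np.float64(-177.4), np.float64(0.4), np.float64(54.5)] F gutter [np.float64(0.1), np.float64(-0.0), np.float64(1.2)] yaw [3.14e+00 1.00e-03 1.06e-01] q [ 0.2   0.44  1.97 -0.    0.72  1.67] op -0.005
```

View pics/c5.png

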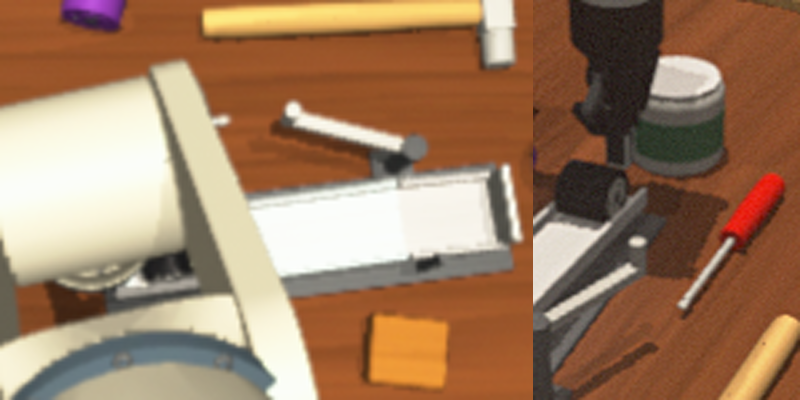

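The shut fingers stand behind the roller (left panel about (165,265), right panel about (620,150)), and the keeper is untouched. Starting the push.

Request:
drive_tool(
  targets=[0,0.004,0,0,0,0,0,0,0.008,0,0,0,0,0,0,0.012,0,0,0,0,0,0,0.015,0,0,0,0,0,0,0.018,0,0,0,0,0,0,0.021,0,0,0,0,0,0,0.024,-0.0003,0,0,0,0,0,0.028,-0.0007,0,0,0,0,0,0.032,-0.001,0,0,0,0,0,0.036,-0.0015,0,0,0,0,0,0.04,-0.002,0,0,0,0,0,0.044,-0.0025,0,0,0,0],
)

```text
clock: 3.62
eef_pos: [521.6, 62.9, 130.0]
tcp_rot: [3.14, -0.0, 0.107]
contact_force: [0.5, 1.4, 2.4]
opening: 0.003
```

```bash
python3 -c "
from h import *
import cv2,rig
st()
b=rig.grab_frame('scene')['color'][150:290,150:290]
cv2.imwrite('pics/c6.png',cv2.resize(b,(560,560),interpolation=2))"
```

```text
t 3.6167 tip gutter [np.float64(-133.9), np.float64(0.7), np.float64(57.0)] F gutter [np.float64(-1.4), np.float64(0.6), np.float64(2.4)] yaw [ 3.14  -0.     0.107] q [ 0.12  0.44  1.98 -0.    0.73  1.58] op 0.003
```

View pics/c6.png

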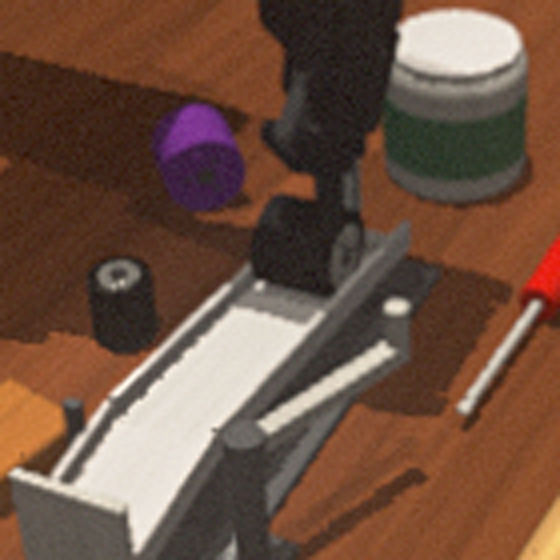

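The roller has moved up with the fingers behind it, at about (300,243), and sits square in the gutter. Continuing.

Request:
drive_tool(
  targets=[0,0.004,-0.0005,0,0,0,0,0,0.008,-0.001,0,0,0,0,0,0.013,-0.0016,0,0,0,0,0,0.018,-0.0022,0,0,0,0,0,0.023,-0.0028,0,0,0,0,0,0.028,-0.0034,0,0,0,0,0,0.033,-0.004,0,0,0,0,0,0.038,-0.0046,0,0,0,0,0,0.043,-0.0053,0,0,0,0,0,0.048,-0.0059,0,0,0,0,0,0.053,-0.0065,0,0,0,0,0,0.057,-0.007,0,0,0,0],
)

```text
clock: 4.67
eef_pos: [527.7, 6.0, 137.1]
tcp_rot: [3.14, -0.0, 0.107]
contact_force: [-1.0, 2.9, 2.2]
opening: -0.002
```

Request:
drive_tool(
  targets=[0,0.004,-0.0005,0,0,0,0,0,0.008,-0.001,0,0,0,0,0,0.013,-0.0016,0,0,0,0,0,0.018,-0.0022,0,0,0,0,0,0.023,-0.0028,0,0,0,0,0,0.028,-0.0034,0,0,0,0,0,0.033,-0.004,0,0,0,0,0,0.038,-0.0046,0,0,0,0,0,0.043,-0.0053,0,0,0,0,0,0.048,-0.0059,0,0,0,0,0,0.053,-0.0065,0,0,0,0,0,0.057,-0.007,0,0,0,0],
)

```text
clock: 5.67
eef_pos: [533.8, -50.6, 144.1]
tcp_rot: [3.14, -0.0, 0.107]
contact_force: [-0.1, 2.7, 1.8]
opening: 0.0
```

```bash
python3 -c "
from h import *
import cv2,rig
st()
f=rig.grab_frame('scene')
for x in (10,20,30,40,50):print(x,proj(f,g2w(G,[x,0,61+.1228*(x+120)])).round(1))
b=f['color'][170:310,140:280]
cv2.imwrite('pics/c7.png',cv2.resize(b,(560,560),interpolation=2))"
```

```text
t 5.6667 tip gutter [np.float64(-19.7), np.float64(0.7), np.float64(71.1)] F gutter [np.float64(-2.7), np.float64(0.2), np.float64(1.8)] yaw [ 3.14  -0.     0.107] q [-0.1   0.43  1.95 -0.    0.77  1.37] op 0.0
10 [202.5 235.1]
20 [200.  237.6]
30 [197.4 240.1]
40 [194.8 242.7]
50 [192.2 245.4]
```

View pics/c7.png

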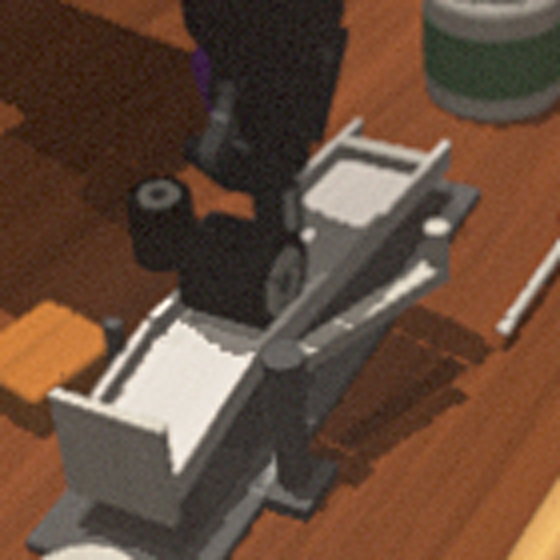

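The roller's centre is near (238,267) in the crop, which is gutter x of about 18, with the fingers pressing about 2.7 N. I'll take it over the crest slowly.

Request:
drive_tool(
  targets=[0,0.005,-0.0006,0,0,0,0,0,0.01,-0.0012,0,0,0,0,0,0.015,-0.0018,0,0,0,0,0,0.02,-0.0025,0,0,0,0,0,0.025,-0.0031,0,0,0,0,0,0.029,-0.0036,0,0,0,0,0,0.032,-0.004,0,0,0,0,0,0.035,-0.0043,0,0,0,0,0,0.038,-0.0046,0,0,0,0,0,0.041,-0.005,0,0,0,0,0,0.044,-0.005,0,0,0,0,0,0.047,-0.005,0,0,0,0],
)

```text
clock: 6.72
eef_pos: [538.8, -97.1, 149.1]
tcp_rot: [3.14, -0.0, 0.107]
contact_force: [-0.3, -0.3, 0.0]
opening: 0.001
```

Request:
drive_tool(
  targets=[0,0.003,0,0,0,0,0,0,0.006,0,0,0,0,0,0,0.009,0,0,0,0,0,0,0.012,0,0,0,0,0,0,0.012,0,0,0,0,0,0,0.012,0,0,0,0,0,0,0.012,0,0,0,0,0,0,0.012,0,0,0,0,0,0,0.012,0,0,0,0,0,0,0.012,0,0,0,0,0,0,0.012,0,0,0,0,0,0,0.012,0,0,0,0,0],
)

```text
clock: 7.72
eef_pos: [540.1, -108.6, 149.2]
tcp_rot: [3.14, -0.0, 0.107]
contact_force: [-0.1, -0.4, 0.5]
opening: 0.0
```

```bash
python3 -c "
from h import *
import cv2,rig
st()
f=rig.grab_frame('scene')
print(proj(f,g2w(G,[110,0,76])).round(1))
b=f['color'][170:310,140:280]
cv2.imwrite('pics/c8.png',cv2.resize(b,(560,560),interpolation=2))
go([(25,0,160,0),(-20,115,160,69)])"
```

```text
t 7.7167 tip gutter [np.float64(38.7), np.float64(0.8), np.float64(76.2)] F gutter [np.float64(0.4), np.float64(-0.1), np.float64(0.5)] yaw [ 3.14  -0.     0.107] q [-0.2   0.44  1.91 -0.    0.79  1.26] op 0.0
[176.1 267.8]
[-0.0007 -0.0136 -0.0838] [ 0.0012 -0.0002  0.0001]
[ 0.1143 -0.0586 -0.0839] [ 1.2000e-03  5.0000e-04 -1.2042e+00]
```

View pics/c8.png

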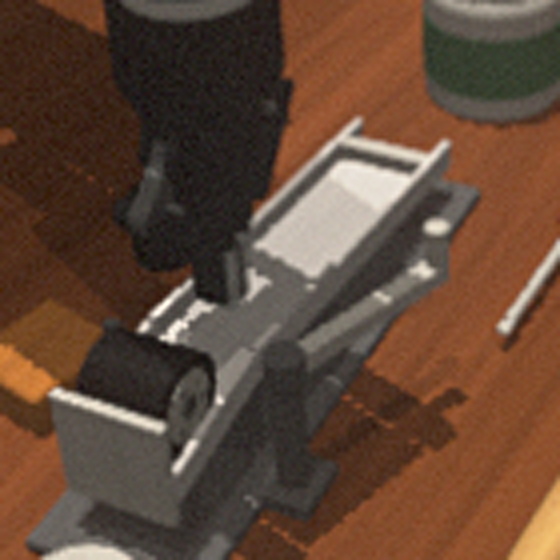

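The roller is seated against the stop, in line with the predicted seat at (144,391) in the crop, and the keeper is still open. Next: rise, turn, and come in behind the pin.

Request:
drive_tool(
  targets=[0,-0.008,-0.03,0,0,0,0,0,-0.014,-0.06,0,0,0,0,0,-0.014,-0.084,0,0,-0.12,0,0.03,-0.03,-0.084,0,0,-0.24,0,0.06,-0.04,-0.084,0,0,-0.36,0,0.09,-0.045,-0.084,0,0,-0.48,0,0.116,-0.046,-0.084,0,0,-0.6,0,0.116,-0.046,-0.084,0,0,-0.72,0,0.116,-0.046,-0.084,0,0,-0.84,0,0.116,-0.046,-0.084,0,0,-0.96,0,0.116,-0.046,-0.084,0,0,-1.08,0,0.116,-0.046,-0.084,0,0,-1.197,0],
)

```text
clock: 8.77
eef_pos: [650.4, -50.3, 232.9]
tcp_rot: [3.141, 0.001, 1.31]
contact_force: [-0.2, 0.7, 0.2]
opening: -0.001
```

Request:
drive_tool(
  targets=[0,0,0,0,0,0,0,0,0,0,0,0,0,0,0,0,0,0,0,0,0],
)

```text
clock: 9.02
eef_pos: [650.4, -50.4, 233.1]
tcp_rot: [3.141, 0.001, 1.3]
contact_force: [0.9, 0.5, -0.2]
opening: -0.002
```

```bash
python3 -c "
from h import *
st();go([(-6.5,117.6,90,68.6)])"
```

```text
t 9.0167 tip gutter [np.float64(-7.4), np.float64(116.7), np.float64(160.1)] F gutter [np.float64(-0.4), np.float64(0.9), np.float64(-0.2)] yaw [3.141e+00 1.000e-03 1.300e+00] q [-0.08  0.46  1.63 -0.    1.04  0.19] op -0.002
[-0.0004  0.0011  0.0701] [ 0.0006  0.0011 -0.0042]
```

Request:
drive_tool(
  targets=[0,0.001,0.03,0,0,0,0,0,0.001,0.055,0,0,0,0,0,0.001,0.07,0,0,0,0,0,0.001,0.07,0,0,0,0,0,0.001,0.07,0,0,0,0],
)

```text
clock: 9.43
eef_pos: [651.1, -50.7, 162.6]
tcp_rot: [-3.141, 0.001, 1.302]
contact_force: [0.2, -0.6, 0.7]
opening: 0.001
```

```bash
cat >> h.py <<'E'
def arc(ks,d):
    T=[]
    for k,dd in zip(ks,np.broadcast_to(d,len(ks))):
        p=pin(k);t=np.radians(65)+k   # direction opposite to motion
        T.append((p[0]+dd*np.cos(t),p[1]+dd*np.sin(t),90,np.degrees(t)))
    go(T)
E
python3 -c "
from h import *
st();arc([.06,.06,.06]+[.06+.08*i for i in range(1,10)],[28,24,21]+[20]*9)"
```

```text
t 9.4333 tip gutter [np.float64(-7.0), np.float64(117.3), np.float64(89.6)] F gutter [np.float64(0.6), np.float64(0.1), np.float64(0.7)] yaw [-3.141e+00  1.000e-03  1.302e+00] q [-0.08  0.55  1.67 -0.    0.92  0.19] op 0.001
[-0.0004 -0.0033 -0.0004] [-0.001   0.0013  0.0006]
[-0.0004 -0.0073 -0.0004] [-0.001   0.0013  0.0006]
[-0.0004 -0.0103 -0.0003] [-0.001   0.0013  0.0006]
[ 0.0009 -0.0192 -0.0003] [-0.0011  0.0013 -0.0794]
[ 0.0015 -0.0272 -0.0003] [-0.0011  0.0012 -0.1594]
[ 0.0015 -0.0352 -0.0003] [-0.0012  0.0012 -0.2394]
[ 0.0009 -0.0432 -0.0003] [-0.0012  0.0011 -0.3194]
[-0.0003 -0.0511 -0.0003] [-0.0013  0.0011 -0.3994]
[-0.0022 -0.0589 -0.0003] [-0.0013  0.001  -0.4794]
[-0.0047 -0.0665 -0.0003] [-0.0014  0.001  -0.5594]
[-0.0078 -0.0738 -0.0003] [-0.0014  0.0009 -0.6394]
[-0.0115 -0.0809 -0.0003] [-0.0015  0.0009 -0.7194]
```

Request:
drive_tool(
  targets=[0,-0.0033,0,0,0,0,0,0,-0.0073,0,0,0,0,0,0,-0.0103,0,0,0,0,0,0.001,-0.0192,0,0,0,-0.08,0,0.0015,-0.0272,0,0,0,-0.16,0,0.0015,-0.0352,0,0,0,-0.24,0,0.0009,-0.0432,0,0,0,-0.32,0,-0.0003,-0.0511,0,0,0,-0.4,0,-0.0022,-0.0589,0,0,0,-0.48,0,-0.0047,-0.0665,0,0,0,-0.56,0,-0.0078,-0.0738,0,0,0,-0.64,0,-0.0115,-0.0809,0,0,0,-0.72,0],
)

```text
clock: 10.43
eef_pos: [570.1, -40.3, 164.1]
tcp_rot: [3.14, 0.002, 2.028]
contact_force: [-0.2, 1.5, 0.3]
opening: -0.0
```

```bash
python3 -c "
from h import *
import cv2,rig
st();arc([.78+.08*i for i in range(1,13)],20)
f=rig.grab_frame('scene')
b=f['color'][170:310,140:280]
cv2.imwrite('pics/c9.png',cv2.resize(b,(560,560),interpolation=2))"
```

```text
t 10.4333 tip gutter [np.float64(-26.0), np.float64(38.0), np.float64(91.1)] F gutter [np.float64(-1.5), np.float64(-0.1), np.float64(0.3)] yaw [3.140e+00 2.000e-03 2.028e+00] q [-0.07  0.44  1.86 -0.    0.84 -0.53] op -0.0
[ 0.0014 -0.0081  0.0011] [ 0.0012  0.0019 -0.0736]
[ 0.0021 -0.016   0.0011] [ 0.0011  0.002  -0.1536]
[ 0.0021 -0.024   0.0011] [ 0.0011  0.002  -0.2336]
[ 0.0016 -0.032   0.0011] [ 0.001   0.0021 -0.3136]
[ 0.0003 -0.0399  0.0011] [ 0.0009  0.0021 -0.3936]
[-0.0015 -0.0477  0.0011] [ 0.0008  0.0022 -0.4736]
[-0.004  -0.0553  0.0011] [ 0.0007  0.0022 -0.5536]
[-0.007  -0.0627  0.0011] [ 0.0007  0.0022 -0.6336]
[-0.0107 -0.0698  0.0011] [ 6.000e-04  2.300e-03 -7.136e-01]
[-0.0149 -0.0766  0.0011] [ 5.000e-04  2.300e-03 -7.936e-01]
[-0.0196 -0.0831  0.0011] [ 4.000e-04  2.300e-03 -8.736e-01]
[-0.0248 -0.0891  0.0011] [ 3.000e-04  2.400e-03 -9.536e-01]
```

View pics/c9.png

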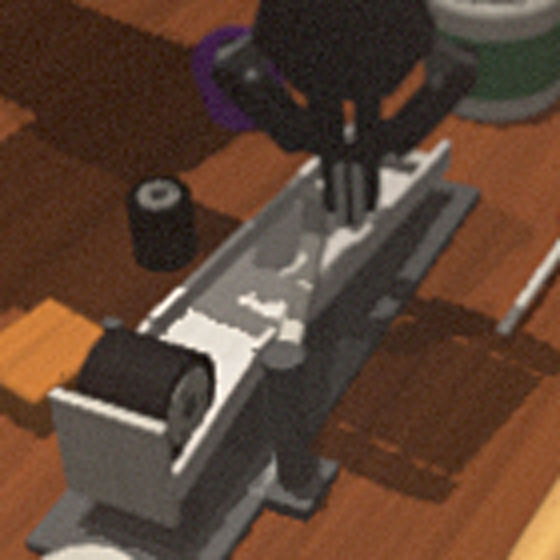

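The keeper is swinging over the gutter, with its pin at about (315,205) just ahead of the fingers, and the roller is still seated. Continuing the arc.

Request:
drive_tool(
  targets=[0.0014,-0.0081,0,0,0,-0.074,0,0.0021,-0.016,0,0,0,-0.154,0,0.0021,-0.024,0,0,0,-0.234,0,0.0016,-0.032,0,0,0,-0.314,0,0.0003,-0.0399,0,0,0,-0.394,0,-0.0015,-0.0477,0,0,0,-0.474,0,-0.004,-0.0553,0,0,0,-0.554,0,-0.007,-0.0627,0,0,0,-0.634,0,-0.0107,-0.0698,0,0,0,-0.714,0,-0.0149,-0.0766,0,0,0,-0.794,0,-0.0196,-0.0831,0,0,0,-0.874,0,-0.0248,-0.0891,0,0,0,-0.954,0],
)

```text
clock: 11.48
eef_pos: [501.2, -102.1, 163.9]
tcp_rot: [-3.141, 0.002, 2.98]
contact_force: [0.2, 0.5, 0.2]
opening: 0.002
```

```bash
python3 -c "
from h import *
st();arc([1.8,1.84,1.88,1.92,1.95,1.98,2.0,2.0,2.0],[20]*7+[19,18])"
```

```text
t 11.4833 tip gutter [np.float64(28.0), np.float64(-37.2), np.float64(90.9)] F gutter [np.float64(-0.5), np.float64(0.3), np.float64(0.2)] yaw [-3.141e+00  2.000e-03  2.980e+00] q [-0.2   0.36  1.99 -0.    0.78 -1.61] op 0.002
[ 0.0011 -0.0058  0.0009] [-0.0011  0.0018 -0.0618]
[ 0.0016 -0.0098  0.0009] [-0.0011  0.0018 -0.1018]
[ 0.0019 -0.0137  0.0009] [-0.0011  0.0017 -0.1418]
[ 0.0021 -0.0177  0.0009] [-0.0012  0.0017 -0.1818]
[ 0.0021 -0.0207  0.0009] [-0.0012  0.0017 -0.2118]
[ 0.002  -0.0237  0.0009] [-0.0012  0.0017 -0.2418]
[ 0.0019 -0.0257  0.001 ] [-0.0012  0.0017 -0.2618]
[ 0.0017 -0.0267  0.001 ] [-0.0012  0.0017 -0.2618]
[ 0.0014 -0.0277  0.001 ] [-0.0012  0.0017 -0.2618]
```

Request:
drive_tool(
  targets=[0.0011,-0.0058,0,0,0,-0.062,0,0.0016,-0.0098,0,0,0,-0.102,0,0.0019,-0.0137,0,0,0,-0.142,0,0.0021,-0.0177,0,0,0,-0.182,0,0.002,-0.0207,0,0,0,-0.212,0,0.002,-0.0232,0,0,0,-0.242,0,0.0019,-0.0247,0,0,0,-0.262,0,0.0019,-0.0247,0,0,0,-0.262,0],
)

```text
clock: 12.15
eef_pos: [495.5, -126.2, 163.7]
tcp_rot: [-3.14, 0.001, -3.044]
contact_force: [0.3, 0.3, 0.5]
opening: 0.001
```

```bash
python3 -c "
from h import *
st()"
```

```text
t 12.15 tip gutter [np.float64(51.3), np.float64(-45.4), np.float64(90.7)] F gutter [np.float64(-0.2), np.float64(0.3), np.float64(0.5)] yaw [-3.140e+00  1.000e-03 -3.044e+00] q [-0.25  0.36  1.99 -0.    0.78 -1.92] op 0.001
```

Request:
drive_tool(
  targets=[0,-0.001,0,0,0,0,0,0,-0.002,0,0,0,0,0,0,-0.003,0,0,0,0,0,0,-0.003,0,0,0,0,0,0,-0.003,0,0,0,0,0],
)

```text
clock: 12.57
eef_pos: [495.6, -128.2, 163.3]
tcp_rot: [3.141, 0.0, -3.044]
contact_force: [0.8, 6.5, 2.8]
opening: -0.0
```

```bash
python3 -c "
from h import *
import cv2,rig
st()
f=rig.grab_frame('scene')
b=f['color'][190:310,130:250]
print(((proj(f,g2w(G,pin(2.0)))-[130,190])*4.67).round(),((proj(f,g2w(G,pin(1.85)))-[130,190])*4.67).round())
cv2.imwrite('pics/c10.png',cv2.resize(b,(560,560),interpolation=2))"
```

```text
t 12.5667 tip gutter [np.float64(53.4), np.float64(-45.5), np.float64(90.3)] F gutter [np.float64(-6.4), np.float64(1.5), np.float64(2.8)] yaw [ 3.141  0.    -3.044] q [-0.26  0.37  1.99  0.    0.79 -1.92] op -0.0
[157. 218.] [179. 198.]
```

View pics/c10.png

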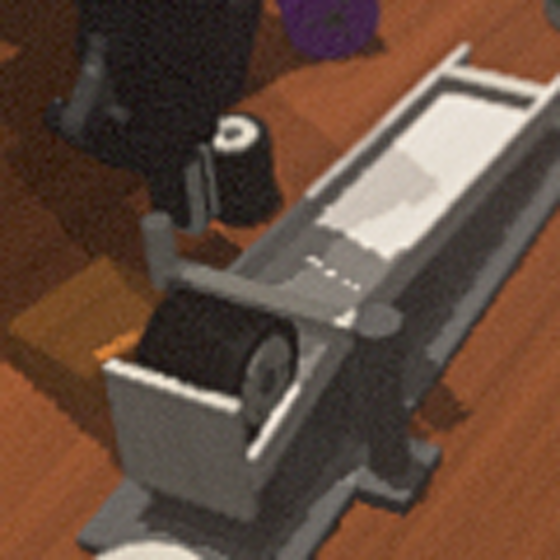

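The pin is at (157,218), exactly the prediction for 2.0 rad. A resisting force of 6.4 N shows it is on the stop, and the roller is seated. Backing away.

Request:
drive_tool(
  targets=[0,0.01,0,0,0,0,0,0,0.03,0,0,0,0,0,0,0.04,-0.03,0,0,0,0,0,0.04,-0.06,0,0,0,0,0,0.04,-0.1,0,0,0,0,0,0.04,-0.12,0,0,0,0,0,0.04,-0.12,0,0,0,0,0,0.04,-0.12,0,0,0,0,0,0.04,-0.12,0,0,0,0],
)

```text
clock: 13.37
eef_pos: [491.0, -88.6, 282.3]
tcp_rot: [-3.141, -0.001, -3.043]
contact_force: [-1.0, -0.8, -0.3]
opening: -0.002
```

```bash
python3 -c "
from h import *
import cv2,rig
st()
f=rig.grab_frame('scene')
cv2.imwrite('pics/c11.png',cv2.resize(f['color'][130:380,100:400],(780,650))[:600])"
```

```text
t 13.3667 tip gutter [np.float64(13.5), np.float64(-45.9), np.float64(209.3)] F gutter [np.float64(0.7), np.float64(-1.1), np.float64(-0.3)] yaw [-3.141e+00 -1.000e-03 -3.043e+00] q [-0.18  0.18  1.92 -0.    1.04 -1.85] op -0.002
```

View pics/c11.png

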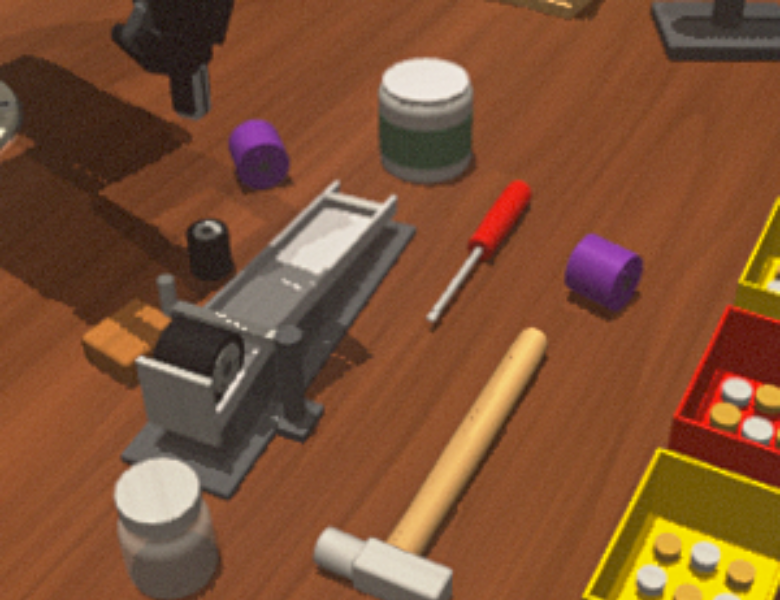

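The roller is seated at (200,355), the keeper lies across behind it with its pin at (167,292), the other things look unmoved, and the gripper is clear. Handing in.

```bash
python3 -c "
import rig;print(rig.sign_off())"
```

```text
the job is handed in; nothing more can be done
None
```

The roller is seated against the end stop with the keeper across behind it, and the job was handed in at about 13.4 s of the 56 s allowed. `sign_off()` gives no verdict, so I have only my own checks to go on.

**What I did:** I pushed the roller up the gutter with the outside of the shut fingers. The wrist force read about 3 N between moves; peaks within a move weren't recorded. It rolled over the crest and on to the stop by itself. I then swung the keeper by its pin until it met its end of travel, where it resisted with about 6 N.

**Last checks:**
- **Keeper:** before I backed off, the pin was at the pixel predicted for 2.0 rad. The final picture shows it still across behind the roller.
- **Roller:** it still lies against the end stop in the final picture. I judged this by eye and did not measure its position.
- **Gripper:** it is clear of everything.
- **Other objects:** they look unmoved by eye; I did not measure them.

No check failed or disagreed. The gutter's position fitted the pictures to within 0.75 pixel.

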